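Strip the mould off a stuck mosaic casting

TASK

Slide the moulded casting, without lifting it off the table, into the mouth of the stripping jig until its board is all the way home against the end stop under the jig's lips. Then pull the mould straight up off the casting, which is stuck in it and must stay behind down in the jig, and set the mould down upright and flat in the shallow tray without dropping it. Leave the bowl, bottle and brush jar where they stand.

Things in the scene. Friction and masses are not known exactly. Their poses are not given: they have to be found in the camera images.
- casting: Grey concrete block 70 (x) x 78 (y) x 36 mm tall, mosaic on top, bonded mid-board to a grey board 130 (x) x 140 (y) x 10 mm: one part, about 0.5 kg. Origin: centre of the board's underside, z up; x starts within 0.5 rad of world +x. It starts on the table, stuck in the mould: pulling them apart takes about 7 to 12 N, more than its weight, so a plain lift brings it along.
- mould: Bottomless grey plastic sleeve, open above, outside 84 (x) x 92 (y) x 42 mm tall, walls 5 mm, 0.24 kg, with a lifting bar over it. Stands on the casting's board round the block (2 mm play, axes parallel to the casting's). Origin: centre of its lower edge, 10 mm above the casting's origin.
- bar (a point): Middle of the mould's steel lifting bar, 66 mm above the mould's origin. The bar is 14 mm wide (mould x), 18 mm high, 92 mm long (mould y) on two end posts. Free room below it down to the block's top, 30 mm under this point; the sleeve's rim is 24 mm under it.
- jig: Steel stripping jig fixed on the table. Origin, on the table: where the casting's origin comes when its board is home against the stop, x axes parallel. Two rails along x, inner faces at y = -74 and +74 mm, carry lips reaching in to y = -58 and +58 mm, 15 to 21 mm above the table, from x = -40 to +65 mm. End stop at x = 65 to 77 mm, 24 mm high. A lifted board rises 5 mm, then the lips hold it.
- jig_mouth (a point): Middle of the jig's open mouth on the table, 75 mm from the jig's origin along its -x, which faces the robot within 0.3 rad. Flared cheeks, 20 mm high, run from the rails out to here, reaching y = -96 and +96 mm.
- tray: Shallow white plastic tray fixed to the table, outside 124 (x) x 134 (y) mm, walls 5 mm thick, rim 18 mm high, inner floor 5 mm above the table. Origin: centre of its underside.
- tub: Bystander: white bowl, 66 mm across, 45 mm tall, loose; origin at the centre of its underside.
- bottle: Bystander: white plastic bottle, 56 mm across, 160 mm tall, loose; origin at the centre of its underside.
- jar: Bystander: steel jar 68 mm across with three brushes standing in it, 161 mm tall in all, loose; origin at the centre of its underside.
Mind the look-alikes: they are no part of the job. What is meant by the mould is not blue, and is the larger of those in its own colour.

How it is judged:
By the outcome, as a careful person would: the job done as asked, in the order asked, and still so for the second after the job is handed in, with the robot touching nothing.
It also fails if it takes over 64 s, if anything falls off the work surface, if the arm or the gripper's body presses on something with over 40 N, if the wrist force passes 120 N, or if a joint passes its speed limit or range.

ROBOT

A 6-joint arm with a two-finger parallel gripper is mounted at the origin on the work surface. World frame = base frame: x ahead of the robot, y to its left, z up, the work surface at z = 0. Lengths are in m, angles in rad, forces in N, time in s.
With the tool pointing down it reaches from about 0.35 to 0.85 m from the base axis. Payload 8.1 kg.
Tool frame: the origin (TCP) lies at the centre of the arm's flange, where the gripper is bolted on; the fingertips stand 186 mm ahead of it and the grasp point (between the pads) lies 167 mm ahead of it; z points along the fingers, y is the line along which they close (so a half turn about z gives the same grasp; the last joint's range is limited). The gripper opens to 93 mm and grips with 3 to 60 N. Pads are 15 mm wide; open, the fingers measure 128 mm over their backs; the gripper's body (75 mm by 188 mm) begins 65 mm behind the grasp point.
Start: joints at [1.071, 0.13, 1.488, -0, 1.523, -0.085], TCP at [0.242, 0.549, 0.405] pointing down, gripper open.
Joint ranges: [-2.96, 2.96], [-0.89, 2.26], [0.02, 2.5], [-1.34, 4.48], [0, 2.73], [-2.66, 2.66]. Speed limits (rad/s): [2.39, 2.39, 2.79, 3.14, 3.14, 3.14].

INTERFACE

Orientations are given as a rotation vector (axis times angle).
In Python, from plant import read_state, read_camera, camera_params, robot gives the robot as it stands.
- The arm moves only by the tool carry_out, never from a script. Its argument "targets" is a list of rows, each an object of numbers: "hand": the opening in per cent of the stroke, from 0 (shut) to 100 (fully open); "x", "y", "z": the shift along the tool's x, y, z in m; "ax", "ay", "az": the turn, a rotation vector about the tool's x, y, z in rad. In form: [{"hand": .., "x": .., "y": .., "z": .., "ax": .., "ay": .., "az": ..}, ...]. A call has 1 to 8 rows; each row is the pose to reach, as a shift and turn from the pose commanded when the call began, along the tool's axes at that moment; what a row does not reach only later rows make up. A row lasts 1/8 s, in which the tool goes at most 62.5 mm and 10.7 degrees, less where a joint would pass 70% of its speed; a pose out of reach is approached as far as the arm can. A call with a gripper value outside its range is refused whole. The fingers move at their own pace and stop on an object; "newtons" is the grip in N (left out, the last holds). Time passes only in rows, so rows that repeat a pose let the fingers close. It gives the time, the measured TCP pose, the force, the opening and the grip force at its end, in the units of the state.
- read_state(): the state, without advancing time (a new reading comes with each control period).
- read_camera(name): name is "scene" or "top" or "wrist"; returns (picture, depth): 384x512x3 uint8, blue, green, red; 384x512 float32, m along the optical axis (not along the pixel's ray), 0 where there is no reading.
- camera_params(name): a dict with "fx", "fy", "cx", "cy" (pixels), "position" and "rotation" of the camera in the world. Camera axes: x right, y up, looking along -z (the intrinsics and any distortion apply to the point x, -y, -z); pixel columns grow to the right and rows downward; lengths in m; the calibration is good to about 2 mm. A picture is of the moment at which its call begins: read the wrist's pose just before it. camera_params takes no time and is no camera call; for the wrist camera it gives the pose at the moment of the call.
- robot.close_job(): hands the job in; it is judged then, once.
The state is a dict: "t": time; "q": joint angles; "dq": joint speeds; "joint_torque": joint torques, N m; "tool_pos": TCP position; "orientation": TCP orientation; "force": force on the tool from outside, world axes, zero at the start; "wrist_torque": the same for the moment, N m; "opening": finger opening in m; "gripper_force": force on a finger pad.
Only numpy, scipy, OpenCV 4.12 (cv2) and the standard library are available. Lean on these libraries where they do the work, as an engineer would, in place of code of your own. Each camera call takes 0.05 s, during which the arm holds its last target. There are 200 camera calls.

## Working session

There is one attempt and no reset: what is moved stays moved. The work goes in short steps, Python scripts to look and compute and a tool call to move; the robot and the scene stay as the last step left them, time stands still between calls to the robot, and variables do not carry over. Pictures are saved under pics/ and viewed, at most 13 in all, crops included, and the job is handed in when it is done.

Besides the shell and the picture viewer there is one more tool, called after "Request:" in YAML: its name, and indented under it one key for each argument. carry_out: Moves the arm, as the interface text tells. Its arguments: {"type":"object","properties":{"targets":{"type":"array","items":{"type":"object","properties":{"hand":{"type":"number"},"x":{"type":"number"},"y":{"type":"number"},"z":{"type":"number"},"ax":{"type":"number"},"ay":{"type":"number"},"az":{"type":"number"}}}},"newtons":{"type":"number"}},"required":["targets"]}

```bash
mkdir -p pics; ls; python3 - <<'E'
from plant import *
import cv2,numpy as np
for n in("scene","top"):
    p,d=read_camera(n); np.savez(n+".npz",p=p,d=d)
    cv2.imwrite(f"pics/{n}0.png",p); c=camera_params(n); print(n,c)
s=read_state(); print(s)
E
```

```text
pics
scene {'fx': 349.94993615202816, 'fy': 349.94993615202816, 'cx': 253.18588130433585, 'cy': 193.01181510834616, 'position': array([ 1.02290702, -0.18038338,  0.82876711]), 'rotation': array([0.4807751 , 0.32223259, 1.09012633])}
top {'fx': 372.07077297693036, 'fy': 372.07077297693036, 'cx': 265.98865375633494, 'cy': 188.2971509178021, 'position': array([0.55719381, 0.00149227, 0.88106777]), 'rotation': array([ 0.03298683, -0.05706686, -1.59946403])}
{'t': 0.1, 'q': array([ 1.07058349e+00,  1.31066382e-01,  1.48918021e+00,  8.08595149e-06,
        1.52300108e+00, -8.53833402e-02]), 'dq': array([-0.00070015, -0.00178622, -0.00109119, -0.00225991,  0.00206506,
       -0.00084826]), 'joint_torque': array([ 1.32325378e-03, -5.61345112e+01, -4.93093729e+01,  7.70126260e-02,
        2.92678090e-02, -6.83876260e-05]), 'tool_pos': array([0.24168802, 0.54893936, 0.4037982 ]), 'orientation': array([-6.46850963e-01, -3.07378143e+00,  2.48500769e-03]), 'force': array([ 0.35688241, -0.37156131, -0.40680251]), 'wrist_torque': array([ 0.02763626, -0.00970131,  0.06244434]), 'gripper_force': 0.0, 'opening': 0.09292297069467431}
```

View pics/top0.png

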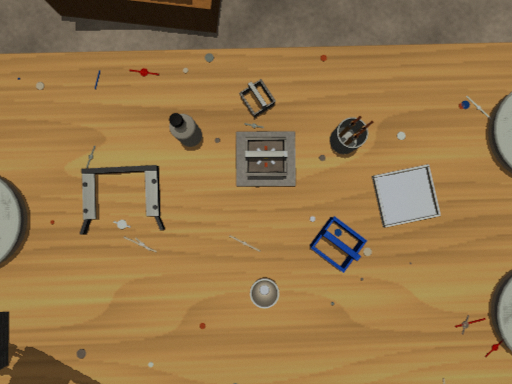

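View pics/scene0.png

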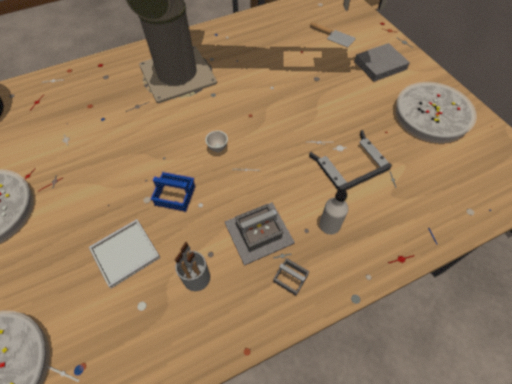

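The top view shows the casting and mould at about (266,158). The jig is at (122,195) with its mouth facing down at row ~228, the tray at (406,196), the bottle at (185,128), the jar at (350,135) and the bowl at (265,292). The blue mould and the small grey one are the look-alikes. The scene view agrees.

```bash
cat > h.py <<'E'
import numpy as np,cv2
from scipy.spatial.transform import Rotation as R
from plant import *
def ray(c,uv,z):
    "pixels -> world points on plane z"
    uv=np.atleast_2d(np.asarray(uv,float))
    d=np.c_[(uv[:,0]-c["cx"])/c["fx"],-(uv[:,1]-c["cy"])/c["fy"],-np.ones(len(uv))]
    d=R.from_rotvec(c["rotation"]).apply(d); o=c["position"]
    return o+d*((z-o[2])/d[:,2])[:,None]
def rect(P):
    (cx,cy),(w,h),a=cv2.minAreaRect((P[:,:2]*1000).astype(np.float32)); return np.round([cx,cy,w,h,a],1)
def move_to(tgt,yaw_y=None):
    "shift in tool axes from measured TCP to world tgt"
    s=read_state(); r=R.from_rotvec(s["orientation"]); return r.inv().apply(np.array(tgt)-s["tool_pos"])
E
python3 - <<'E'
from h import *
z=np.load("top.npz");p=z["p"];d=z["d"];c=camera_params("top")
hsv=cv2.cvtColor(p,cv2.COLOR_BGR2HSV)
m=(hsv[...,1]<85).astype(np.uint8)
m[:45]=0
n,l,st,ce=cv2.connectedComponentsWithStats(m)
for i in range(1,n):
    if st[i,4]<120: continue
    ct=max(cv2.findContours((l==i).astype(np.uint8),cv2.RETR_EXTERNAL,cv2.CHAIN_APPROX_NONE)[0],key=len)[:,0]
    print(st[i],ce[i].round(), [ (h,rect(ray(c,ct,h))) for h in (.01,.018,.023)], d[l==i].min().round(3))
big=cv2.resize(p[95:260,70:450],None,fx=2,fy=2,interpolation=cv2.INTER_CUBIC)
mm=cv2.resize(m[95:260,70:450]*255,None,fx=2,fy=2,interpolation=cv2.INTER_NEAREST)[:260]
cv2.imwrite("pics/a.png",np.vstack([big,cv2.cvtColor(mm,cv2.COLOR_GRAY2BGR)]))
E
```

```text
[   0   45  348    8 1555] [124.  47.] [(0.01, array([947.4, 195.6, 826.2,  17. ,  88.7])), (0.018, array([943.8, 193.8, 818.7,  16.9,  88.7])), (0.023, array([941.6, 192.7, 813.9,  16.8,  88.7]))] 0.0
[240  79  35  38 425] [258.  96.] [(0.01, array([826.3,   3.7,  76. ,  63. ,  31.6])), (0.018, array([823.9,   3.7,  75.3,  62.4,  31.6])), (0.023, array([822.3,   3.6,  74.9,  62.1,  31.6]))] 0.0
[ 466   92   46   80 1283] [501. 130.] [(0.01, array([ 723.7, -559.4,  189.2,  109.8,    3.7])), (0.018, array([ 722.2, -554.3,  187.5,  108.8,    3.7])), (0.023, array([ 721.2, -551.1,  186.4,  108.2,    3.7]))] 0.0
[170 113  32  33 745] [185. 129.] [(0.01, array([752.3, 176. ,  90.5,  59.3,  35.2])), (0.018, array([750.6, 174.4,  89.6,  58.8,  35.2])), (0.023, array([749.4, 173.4,  89.1,  58.5,  35.2]))] 0.0
[330 117  39  37 800] [348. 136.] [(0.01, array([ 726.1, -212.5,   72.1,   95.3,   43.1])), (0.018, array([ 724.5, -210.6,   71.4,   94.5,   43.1])), (0.023, array([ 723.6, -209.4,   71. ,   93.9,   43.1]))] 0.0
[ 236  131   60   55 3144] [265. 159.] [(0.01, array([678.4, -13.5, 138.8, 
[... 658 characters left out ...]
, 568.9, 191.8,  58.9,   0.6])), (0.023, array([552.2, 565.6, 190.7,  58.6,   0.6]))] 0.0
[ 492  273   20   78 1008] [504. 311.] [(0.01, array([ 305.8, -550.9,   44.5,  175.9,   86.1])), (0.018, array([ 308.1, -545.9,   44.1,  174.2,   86.1])), (0.023, array([ 309.6, -542.7,   43.8,  173.2,   86.1]))] 0.0
[250 278  29  31 703] [264. 293.] [(0.01, array([365.1,  -0.8,  64.7,  68.3,  88.2])), (0.018, array([366.8,  -0.8,  64.1,  67.6,  88.2])), (0.023, array([367.9,  -0.8,  63.7,  67.2,  88.2]))] 0.0
[  0 312   8  57 438] [  3. 339.] [(0.01, array([279.9, 593. , 124.5,  15.8,   0.6])), (0.018, array([282.5, 587.6, 123.3,  15.6,   0.6])), (0.023, array([284. , 584.2, 122.6,  15.5,   0.6]))] 0.0
```

View pics/a.png

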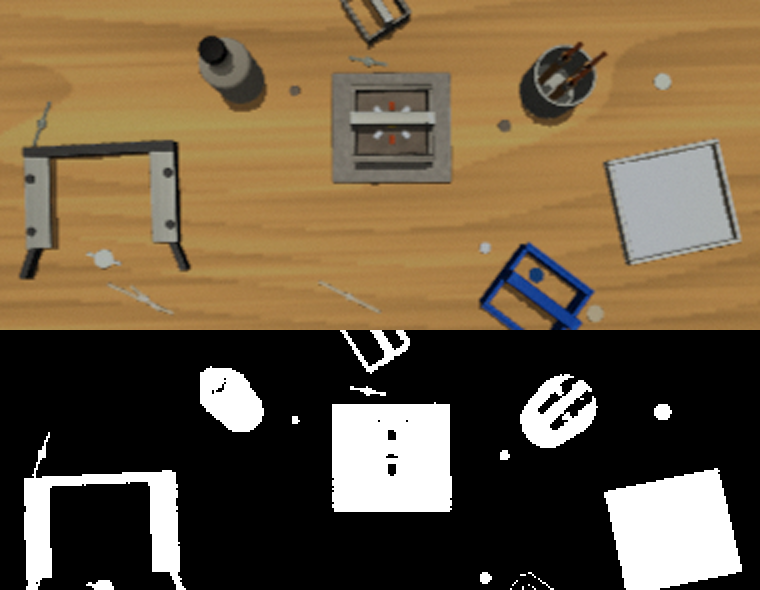

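The crop shows the board as a clean square at full-picture pixels (236–295, 131–186). The jig's lip inner corners in the crop are about (52,155), (151,152), (154,241) and (48,247), with the stop across the top. The tray is turned by about 10°.

```bash
python3 - <<'E'
from h import *
c=camera_params("top")
f=lambda uv:np.array(uv)/2+[70,95]
L=ray(c,f([(51.5,155.5),(151,152),(154,241),(48,247)]),.021); print("lips",L.round(4))
S=ray(c,f([(23,149),(176,140)]),.024); print("stop far",S.round(4))
print("mouth",ray(c,f([(24,277),(186,269)]),.02).round(4))
yw=[]
for a,b in((3,0),(2,1)): v=L[b]-L[a]; yw.append(np.arctan2(v[1],v[0])); print("len",np.linalg.norm(v))
for P,(i,j) in((L,(1,0)),(L,(2,3)),(S,(1,0))): v=P[j]-P[i]; yw.append(np.arctan2(-v[0],v[1])); print("w",np.linalg.norm(v))
print(np.round(yw,3))
print("bar",rect(ray(c,f([(351,111),(435,111),(435,124),(351,124)]),.085)))
b=ray(c,f([(332,72),(452,73),(451,183),(332,182)]),.01);print(b.round(4),b.mean(0))
s=read_state();r=R.from_rotvec(s["orientation"]);print(r.as_matrix().round(3))
E
```

```text
lips [[0.6533 0.379  0.021 ]
 [0.6542 0.2648 0.021 ]
 [0.5515 0.2625 0.021 ]
 [0.5483 0.3834 0.021 ]]
stop far [[0.6614 0.4102 0.024 ]
 [0.6669 0.235  0.024 ]]
mouth [[0.5149 0.4111 0.02  ]
 [0.5184 0.2267 0.02  ]]
len 0.10518530769268794
len 0.10271591516985283
w 0.11419780388608257
w 0.1208761394849713
w 0.17521287513136566
[-0.041  0.022  0.007  0.027  0.032]
bar [677.  -14.7  90.6  14.1  88.4]
[[ 0.7444  0.0543  0.01  ]
 [ 0.7394 -0.0876  0.01  ]
 [ 0.609  -0.082   0.01  ]
 [ 0.6142  0.0575  0.01  ]] [ 0.6767698  -0.01443233  0.01      ]
[[-0.915  0.403 -0.001]
 [ 0.403  0.915 -0.001]
 [ 0.    -0.002 -1.   ]]
```

Casting: (0.677, -0.014), yaw ≈ -0.03. Jig: (0.589, 0.322), yaw ≈ 0.02. Sizes check out. I'll move above the bar first and look from close by.

Request:
carry_out:
  targets:
    - {"hand": 100,"x": -0.312,"y": -0.17,"z": 0,"az": 0.6}
    - {"hand": 100,"x": -0.312,"y": -0.17,"z": 0,"az": 0.6}
    - {"hand": 100,"x": -0.312,"y": -0.17,"z": 0,"az": 0.6}
    - {"hand": 100,"x": -0.625,"y": -0.34,"z": 0,"az": 1.186}
    - {"hand": 100,"x": -0.625,"y": -0.34,"z": 0,"az": 1.186}
    - {"hand": 100,"x": -0.625,"y": -0.34,"z": 0,"az": 1.186}
    - {"hand": 100,"x": -0.625,"y": -0.34,"z": 0,"az": 1.186}
    - {"hand": 100,"x": -0.625,"y": -0.34,"z": 0,"az": 1.186}
  newtons: 40

```text
schema error: expected keys hand, x, y, z, ax, ay, az
```

```bash
cat >> h.py <<'E'
def plan(x,y,z,yaw):
    "shift and az to TCP (x,y,z), tool y at world angle yaw"
    s=read_state(); r=R.from_rotvec(s["orientation"]); M=r.as_matrix()
    cur=np.arctan2(M[1,1],M[0,1]); d=r.inv().apply(np.array([x,y,z])-s["tool_pos"])
    print("t",s["t"].__round__(2),"tcp",s["tool_pos"].round(4),"yaw",cur.round(3),"tilt",M[:2,2].round(4),"F",s["force"].round(1),"open",round(s["opening"],4),"grip",round(s["gripper_force"],1))
    print("shift",d.round(4),"az",round(-(yaw-cur),3))
E
python3 -c "
from h import *
plan(.677,-.0147,.243,-.03)"
```

```text
t 0.1 tcp [0.2417 0.5489 0.4038] yaw 1.156 tilt [-0.0008 -0.0014] F [ 0.4 -0.4 -0.4] open 0.0929 grip 0.0
shift [-0.6256 -0.3401  0.1613] az 1.186
```

Request:
carry_out:
  targets:
    - {"hand": 100,"x": -0.312,"y": -0.17,"z": 0,"ax": 0,"ay": 0,"az": 0.6}
    - {"hand": 100,"x": -0.312,"y": -0.17,"z": 0,"ax": 0,"ay": 0,"az": 0.6}
    - {"hand": 100,"x": -0.312,"y": -0.17,"z": 0,"ax": 0,"ay": 0,"az": 0.6}
    - {"hand": 100,"x": -0.625,"y": -0.34,"z": 0,"ax": 0,"ay": 0,"az": 1.186}
    - {"hand": 100,"x": -0.625,"y": -0.34,"z": 0,"ax": 0,"ay": 0,"az": 1.186}
    - {"hand": 100,"x": -0.625,"y": -0.34,"z": 0,"ax": 0,"ay": 0,"az": 1.186}
    - {"hand": 100,"x": -0.625,"y": -0.34,"z": 0,"ax": 0,"ay": 0,"az": 1.186}
    - {"hand": 100,"x": -0.625,"y": -0.34,"z": 0,"ax": 0,"ay": 0,"az": 1.186}
  newtons: 40

```text
t: 1.1
tool_pos: [0.5482, 0.1516, 0.4044]
orientation: [-2.255, -2.187, 0.0]
force: [0.5, 1.3, -0.1]
opening: 0.093
gripper_force: 0.0
```

```bash
python3 -c "
from h import *
plan(.677,-.0147,.243,-.03)"
```

```text
t 1.1 tcp [0.5482 0.1516 0.4044] yaw -0.031 tilt [-0.0004  0.0001] F [ 0.5  1.3 -0.1] open 0.093 grip 0.0
shift [-0.1622  0.1339  0.1613] az -0.001
```

Request:
carry_out:
  targets:
    - {"hand": 100,"x": -0.162,"y": 0.134,"z": 0.03,"ax": 0,"ay": 0,"az": 0}
    - {"hand": 100,"x": -0.162,"y": 0.134,"z": 0.03,"ax": 0,"ay": 0,"az": 0}
    - {"hand": 100,"x": -0.162,"y": 0.134,"z": 0.03,"ax": 0,"ay": 0,"az": 0}
    - {"hand": 100,"x": -0.162,"y": 0.134,"z": 0.03,"ax": 0,"ay": 0,"az": 0}
    - {"hand": 100,"x": -0.162,"y": 0.134,"z": 0.03,"ax": 0,"ay": 0,"az": 0}
    - {"hand": 100,"x": -0.162,"y": 0.134,"z": 0.03,"ax": 0,"ay": 0,"az": 0}

```text
t: 1.85
tool_pos: [0.6762, -0.0119, 0.3744]
orientation: [-2.253, -2.188, 0.001]
force: [-0.4, 0.3, -0.3]
opening: 0.0932
gripper_force: 0.0
```

```bash
python3 -c "
from h import *
plan(.677,-.0147,.243,-.03)
c=camera_params('wrist');p,d=read_camera('wrist');np.savez('w1.npz',p=p,d=d,**c);cv2.imwrite('pics/w1.png',p);print(c)
"
```

```text
t 1.85 tcp [ 0.6762 -0.0119  0.3744] yaw -0.03 tilt [-0.0009  0.0005] F [-0.4  0.3 -0.3] open 0.0932 grip 0.0
shift [-0.0028  0.001   0.1314] az 0.0
{'fx': 288.5988294589298, 'fy': 288.5988294589298, 'cx': 254.58992410217994, 'cy': 196.90751962335932, 'position': array([0.67851141, 0.07025037, 0.35413561]), 'rotation': array([-0.29830672,  0.00564103, -0.03007522])}
```

View pics/w1.png

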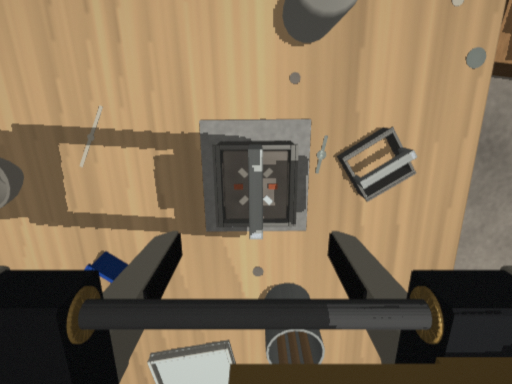

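The wrist view shows the bar between (256,148) and (256,237), midway between the fingers, with the board around it.

```bash
python3 -c "
from h import *
z=np.load('w1.npz');c={k:z[k] for k in z.files}
q=ray(c,[(249.5,150),(262.5,150),(249.5,237),(262,237)],.085);print(q.round(4),q.mean(0).round(4))
q=ray(c,[(200,120),(310,120),(308,231),(206,232)],.01);print(q.round(4),q.mean(0).round(4))
"
```

```text
[[ 0.6724  0.0333  0.085 ]
 [ 0.6844  0.0329  0.085 ]
 [ 0.6692 -0.055   0.085 ]
 [ 0.6819 -0.0554  0.085 ]] [ 0.677  -0.0111  0.085 ]
[[ 0.6148  0.0591  0.01  ]
 [ 0.7416  0.0553  0.01  ]
 [ 0.7426 -0.0837  0.01  ]
 [ 0.6105 -0.0812  0.01  ]] [ 0.6774 -0.0126  0.01  ]
```

Request:
carry_out:
  targets:
    - {"hand": 100,"x": 0,"y": 0.001,"z": 0.06,"ax": 0,"ay": 0,"az": 0}
    - {"hand": 100,"x": 0,"y": 0.001,"z": 0.1,"ax": 0,"ay": 0,"az": 0}
    - {"hand": 100,"x": 0,"y": 0.001,"z": 0.13,"ax": 0,"ay": 0,"az": 0}
    - {"hand": 100,"x": 0,"y": 0.001,"z": 0.131,"ax": 0,"ay": 0,"az": 0}
    - {"hand": 0,"x": 0,"y": 0.001,"z": 0.131,"ax": 0,"ay": 0,"az": 0}
    - {"hand": 0,"x": 0,"y": 0.001,"z": 0.131,"ax": 0,"ay": 0,"az": 0}
    - {"hand": 0,"x": 0,"y": 0.001,"z": 0.131,"ax": 0,"ay": 0,"az": 0}
    - {"hand": 0,"x": 0,"y": 0.001,"z": 0.131,"ax": 0,"ay": 0,"az": 0}
  newtons: 45

```text
t: 2.9
tool_pos: [0.6777, -0.0126, 0.2446]
orientation: [2.254, 2.187, 0.001]
force: [0.5, -0.3, -0.4]
opening: 0.0581
gripper_force: 0.0
```

```bash
python3 -c "
from h import *
plan(.505,.08,.243,0.0)"
```

```text
t 2.9 tcp [ 0.6777 -0.0126  0.2446] yaw -0.03 tilt [ 0.0011 -0.0001] F [ 0.5 -0.3 -0.4] open 0.0581 grip 0.0
shift [ 0.0874 -0.1754  0.0014] az -0.03
```

Request:
carry_out:
  targets:
    - {"hand": 0,"x": 0,"y": 0,"z": 0,"ax": 0,"ay": 0,"az": 0}
    - {"hand": 0,"x": 0,"y": 0,"z": 0,"ax": 0,"ay": 0,"az": 0}
    - {"hand": 0,"x": 0,"y": 0,"z": 0,"ax": 0,"ay": 0,"az": 0}
    - {"hand": 0,"x": 0,"y": 0,"z": 0,"ax": 0,"ay": 0,"az": 0}
    - {"hand": 0,"x": 0,"y": 0,"z": 0,"ax": 0,"ay": 0,"az": 0}
    - {"hand": 0,"x": 0,"y": 0,"z": 0,"ax": 0,"ay": 0,"az": 0}
    - {"hand": 0,"x": 0,"y": 0,"z": 0,"ax": 0,"ay": 0,"az": 0}

```text
t: 3.78
tool_pos: [0.6774, -0.0125, 0.2437]
orientation: [-2.254, -2.188, 0.001]
force: [-1.3, 0.7, 1.0]
opening: 0.0137
gripper_force: 45.0
```

```bash
python3 -c "
from h import *
plan(.505,.08,.2446,0.0)"
```

```text
t 3.77 tcp [ 0.6774 -0.0125  0.2437] yaw -0.03 tilt [-0.0005  0.    ] F [-1.3  0.7  1. ] open 0.0137 grip 45.0
shift [ 0.0873 -0.175  -0.0008] az -0.03
```

Request:
carry_out:
  targets:
    - {"hand": 0,"x": 0.006,"y": -0.012,"z": 0.001,"ax": 0,"ay": 0,"az": 0}
    - {"hand": 0,"x": 0.018,"y": -0.035,"z": 0.001,"ax": 0,"ay": 0,"az": -0.01}
    - {"hand": 0,"x": 0.03,"y": -0.06,"z": 0.001,"ax": 0,"ay": 0,"az": -0.02}
    - {"hand": 0,"x": 0.043,"y": -0.085,"z": 0.001,"ax": 0,"ay": 0,"az": -0.03}
    - {"hand": 0,"x": 0.055,"y": -0.11,"z": 0.001,"ax": 0,"ay": 0,"az": -0.03}
    - {"hand": 0,"x": 0.068,"y": -0.135,"z": 0.001,"ax": 0,"ay": 0,"az": -0.03}
    - {"hand": 0,"x": 0.081,"y": -0.16,"z": 0.001,"ax": 0,"ay": 0,"az": -0.03}
    - {"hand": 0,"x": 0.0873,"y": -0.175,"z": 0.001,"ax": 0,"ay": 0,"az": -0.03}

```text
t: 4.78
tool_pos: [0.5053, 0.0803, 0.2438]
orientation: [2.219, 2.22, 0.004]
force: [3.1, -1.5, -2.9]
opening: 0.0136
gripper_force: 45.0
```

```bash
python3 -c "
from h import *
plan(.425,.17,.2437,0.02)
plan(.425,.322,.2437,0.02)"
```

```text
t 4.78 tcp [0.5053 0.0803 0.2438] yaw 0.0 tilt [ 0.0039 -0.0003] F [ 3.1 -1.5 -2.9] open 0.0136 grip 45.0
shift [ 0.0897 -0.0803 -0.0003] az -0.02
t 4.78 tcp [0.5053 0.0803 0.2438] yaw 0.0 tilt [ 0.0039 -0.0003] F [ 3.1 -1.5 -2.9] open 0.0136 grip 45.0
shift [ 0.2417 -0.0803 -0.0003] az -0.02
```

Request:
carry_out:
  targets:
    - {"hand": 0,"x": 0.012,"y": -0.011,"z": 0.001,"ax": 0,"ay": 0,"az": 0}
    - {"hand": 0,"x": 0.034,"y": -0.03,"z": 0.001,"ax": 0,"ay": 0,"az": -0.01}
    - {"hand": 0,"x": 0.056,"y": -0.05,"z": 0.001,"ax": 0,"ay": 0,"az": -0.02}
    - {"hand": 0,"x": 0.078,"y": -0.07,"z": 0.001,"ax": 0,"ay": 0,"az": -0.02}
    - {"hand": 0,"x": 0.1,"y": -0.08,"z": 0.001,"ax": 0,"ay": 0,"az": -0.02}
    - {"hand": 0,"x": 0.13,"y": -0.08,"z": 0.001,"ax": 0,"ay": 0,"az": -0.02}
    - {"hand": 0,"x": 0.155,"y": -0.08,"z": 0.001,"ax": 0,"ay": 0,"az": -0.02}
    - {"hand": 0,"x": 0.18,"y": -0.08,"z": 0.001,"ax": 0,"ay": 0,"az": -0.02}

```text
t: 5.78
tool_pos: [0.4265, 0.2598, 0.2437]
orientation: [2.196, 2.24, 0.001]
force: [-0.6, -19.5, 19.3]
opening: 0.0134
gripper_force: 45.0
```

```bash
python3 -c "
from h import *
plan(.425,.322,.2437,0.02)"
```

```text
t 5.78 tcp [0.4265 0.2598 0.2437] yaw 0.02 tilt [ 0.0038 -0.0025] F [ -0.6 -19.5  19.3] open 0.0134 grip 45.0
shift [ 0.0622 -0.0003 -0.0001] az -0.0
```

Request:
carry_out:
  targets:
    - {"hand": 0,"x": 0.0,"y": 0,"z": -0.001,"ax": 0,"ay": 0,"az": 0}
    - {"hand": 0,"x": 0.015,"y": 0,"z": -0.001,"ax": 0,"ay": 0,"az": 0}
    - {"hand": 0,"x": 0.035,"y": 0,"z": -0.001,"ax": 0,"ay": 0,"az": 0}
    - {"hand": 0,"x": 0.055,"y": 0,"z": -0.001,"ax": 0,"ay": 0,"az": 0}
    - {"hand": 0,"x": 0.062,"y": 0,"z": -0.001,"ax": 0,"ay": 0,"az": 0}
    - {"hand": 0,"x": 0.062,"y": 0,"z": -0.001,"ax": 0,"ay": 0,"az": 0}

```text
t: 6.52
tool_pos: [0.4247, 0.3214, 0.2437]
orientation: [2.198, 2.242, 0.001]
force: [1.3, -3.8, 8.5]
opening: 0.0138
gripper_force: 45.0
```

```bash
python3 -c "
from h import *
plan(.524,.322,.2437,0.02)
for n in ('top','wrist'):
    c=camera_params(n);p,d=read_camera(n);np.savez(n+'2.npz',p=p,d=d,**c)
    cv2.imwrite(f'pics/{n}2.png',p if n=='wrist' else cv2.resize(p[140:320,50:250],None,fx=3,fy=3,interpolation=cv2.INTER_CUBIC))
"
```

```text
t 6.53 tcp [0.4247 0.3214 0.2437] yaw 0.02 tilt [ 0.0015 -0.0009] F [ 1.3 -3.8  8.5] open 0.0138 grip 45.0
shift [-0.0014  0.0993  0.0001] az -0.0
```

View pics/wrist2.png

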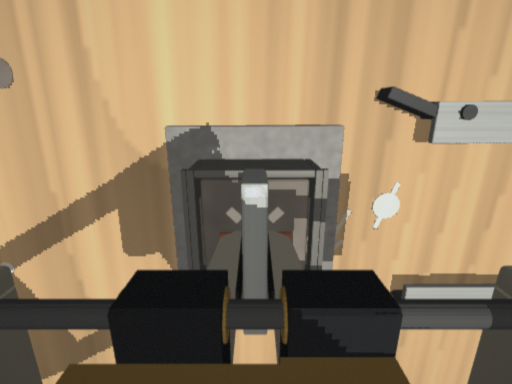

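View pics/top2.png

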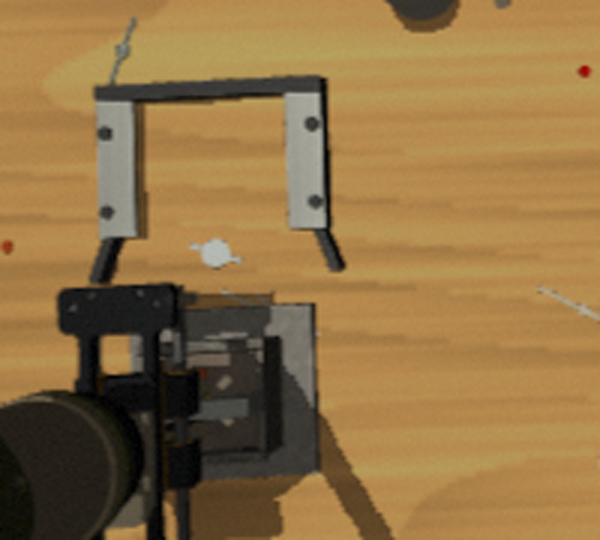

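The wrist view shows the board's far (+y) corners at (166,127) and (344,126). The upper lip's inner edge is at row 143 and the lower lip begins at (405,285). In the top crop the lip inner edges run (133,100)–(135,237) and (286,94)–(290,228), and the board's right edge is near column 315.

```bash
python3 -c "
from h import *
z=np.load('wrist2.npz');c={k:z[k] for k in z.files}
print('board',ray(c,[(166,127),(344,126)],.01).round(4))
print('lips',ray(c,[(433,143),(510,143.5),(404,287),(492,286)],.021).round(4))
c=camera_params('top');f=lambda uv:np.array(uv)/3+[50,140]
L=ray(c,f([(133,100),(135,237),(286,94),(290,228)]),.021);print('toplips',L.round(4))
print('stop inner',ray(c,f([(136,101),(284,94)]),.024).round(4),'far',ray(c,f([(96,88),(325,77)]),.024).round(4))
print('board right',ray(c,f([(313,304),(319,472)]),.01).round(4))
print('cheek tips',ray(c,f([(97,283),(338,271)]),.02).round(4))
"
```

```text
board [[0.3598 0.3891 0.01  ]
 [0.4878 0.3922 0.01  ]]
lips [[0.5476 0.3825 0.021 ]
 [0.6012 0.3832 0.021 ]
 [0.5473 0.2667 0.021 ]
 [0.6187 0.269  0.021 ]]
toplips [[0.6521 0.3822 0.021 ]
 [0.547  0.3811 0.021 ]
 [0.6534 0.2652 0.021 ]
 [0.5504 0.2633 0.021 ]]
stop inner [[0.6509 0.3786 0.024 ]
 [0.6531 0.2658 0.024 ]] far [[0.6618 0.409  0.024 ]
 [0.6654 0.2343 0.024 ]]
board right [[0.4912 0.2496 0.01  ]
 [0.3633 0.2467 0.01  ]]
cheek tips [[0.5129 0.4104 0.02  ]
 [0.5165 0.2274 0.02  ]]
```

Board and jig yaw agree at 0.02. The board sits about 2 mm short in y and has about 163 mm to go.

Request:
carry_out:
  targets:
    - {"hand": 0,"x": -0.0023,"y": 0.005,"z": -0.0004,"ax": 0,"ay": 0,"az": 0}
    - {"hand": 0,"x": -0.0023,"y": 0.02,"z": -0.0004,"ax": 0,"ay": 0,"az": 0}
    - {"hand": 0,"x": -0.0023,"y": 0.035,"z": -0.0004,"ax": 0,"ay": 0,"az": 0}
    - {"hand": 0,"x": -0.0023,"y": 0.05,"z": -0.0004,"ax": 0,"ay": 0,"az": 0}
    - {"hand": 0,"x": -0.0023,"y": 0.062,"z": -0.0004,"ax": 0,"ay": 0,"az": 0}
    - {"hand": 0,"x": -0.0023,"y": 0.074,"z": -0.0004,"ax": 0,"ay": 0,"az": 0}
    - {"hand": 0,"x": -0.0023,"y": 0.08,"z": -0.0004,"ax": 0,"ay": 0,"az": 0}

```text
t: 7.5
tool_pos: [0.503, 0.3212, 0.2436]
orientation: [-2.197, -2.241, 0.005]
force: [-13.0, -0.6, 15.1]
opening: 0.0134
gripper_force: 45.0
```

```bash
python3 -c "
from h import *
plan(.587,.3255,.2437,0.02)
p,d=read_camera('wrist');c=camera_params('wrist');np.savez('wrist3.npz',p=p,**c);cv2.imwrite('pics/w3.png',p)"
```

```text
t 7.5 tcp [0.503  0.3212 0.2436] yaw 0.02 tilt [-0.0045  0.0001] F [-13.   -0.6  15.1] open 0.0134 grip 45.0
shift [ 0.0026  0.084  -0.0005] az -0.0
```

View pics/w3.png

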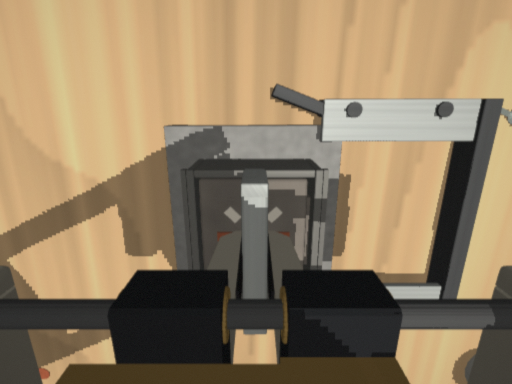

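The tool's x points along +y, so my 2.3 mm correction went the wrong way. I'll correct by +4.5 mm.

Request:
carry_out:
  targets:
    - {"hand": 0,"x": 0.002,"y": 0.0,"z": -0.0004,"ax": 0,"ay": 0,"az": 0}
    - {"hand": 0,"x": 0.0045,"y": 0.0,"z": -0.0005,"ax": 0,"ay": 0,"az": 0}
    - {"hand": 0,"x": 0.0045,"y": 0.004,"z": -0.0005,"ax": 0,"ay": 0,"az": 0}
    - {"hand": 0,"x": 0.0045,"y": 0.012,"z": -0.0005,"ax": 0,"ay": 0,"az": 0}
    - {"hand": 0,"x": 0.0045,"y": 0.02,"z": -0.0005,"ax": 0,"ay": 0,"az": 0}
    - {"hand": 0,"x": 0.0045,"y": 0.02,"z": -0.0005,"ax": 0,"ay": 0,"az": 0}

```text
t: 8.3
tool_pos: [0.5236, 0.3257, 0.2436]
orientation: [-2.199, -2.242, 0.002]
force: [-3.8, -1.4, 5.6]
opening: 0.0138
gripper_force: 45.0
```

```bash
python3 -c "
from h import *
plan(.587,.3255,.2437,0.02)
z=np.load('wrist3.npz');c={k:z[k] for k in z.files}
print(ray(c,[(166,127),(340,126)],.01).round(4),ray(c,[(323,140),(474,140),(440,286)],.021).round(4))"
```

```text
t 8.3 tcp [0.5236 0.3257 0.2436] yaw 0.02 tilt [-0.0019 -0.0002] F [-3.8 -1.4  5.6] open 0.0138 grip 45.0
shift [-0.0015  0.0634 -0.0002] az -0.0
[[0.4375 0.3891 0.01  ]
 [0.5626 0.3922 0.01  ]] [[0.5488 0.3831 0.021 ]
 [0.6528 0.3852 0.021 ]
 [0.6536 0.2687 0.021 ]]
```

Request:
carry_out:
  targets:
    - {"hand": 0,"x": -0.0005,"y": 0.006,"z": -0.0002,"ax": 0,"ay": 0,"az": 0}
    - {"hand": 0,"x": -0.0005,"y": 0.016,"z": -0.0002,"ax": 0,"ay": 0,"az": 0}
    - {"hand": 0,"x": -0.0005,"y": 0.026,"z": -0.0002,"ax": 0,"ay": 0,"az": 0}
    - {"hand": 0,"x": -0.0005,"y": 0.036,"z": -0.0002,"ax": 0,"ay": 0,"az": 0}
    - {"hand": 0,"x": -0.0005,"y": 0.045,"z": -0.0002,"ax": 0,"ay": 0,"az": 0}
    - {"hand": 0,"x": -0.0005,"y": 0.052,"z": -0.0002,"ax": 0,"ay": 0,"az": 0}
    - {"hand": 0,"x": -0.0005,"y": 0.056,"z": -0.0002,"ax": 0,"ay": 0,"az": 0}
    - {"hand": 0,"x": -0.0005,"y": 0.056,"z": -0.0002,"ax": 0,"ay": 0,"az": 0}

```text
t: 9.3
tool_pos: [0.5791, 0.3265, 0.2437]
orientation: [-2.198, -2.242, 0.004]
force: [-6.1, 0.4, 6.3]
opening: 0.0137
gripper_force: 45.0
```

Now creep until contact with the stop.

Request:
carry_out:
  targets:
    - {"hand": 0,"x": 0,"y": 0.002,"z": 0,"ax": 0,"ay": 0,"az": 0}
    - {"hand": 0,"x": 0,"y": 0.004,"z": 0,"ax": 0,"ay": 0,"az": 0}
    - {"hand": 0,"x": 0,"y": 0.006,"z": 0,"ax": 0,"ay": 0,"az": 0}
    - {"hand": 0,"x": 0,"y": 0.007,"z": 0,"ax": 0,"ay": 0,"az": 0}
    - {"hand": 0,"x": 0,"y": 0.008,"z": 0,"ax": 0,"ay": 0,"az": 0}
    - {"hand": 0,"x": 0,"y": 0.008,"z": 0,"ax": 0,"ay": 0,"az": 0}

```text
t: 10.05
tool_pos: [0.5867, 0.3268, 0.2437]
orientation: [-2.197, -2.242, 0.004]
force: [-9.0, 0.4, 7.3]
opening: 0.0134
gripper_force: 45.0
```

Request:
carry_out:
  targets:
    - {"hand": 0,"x": 0,"y": 0.001,"z": 0,"ax": 0,"ay": 0,"az": 0}
    - {"hand": 0,"x": 0,"y": 0.002,"z": 0,"ax": 0,"ay": 0,"az": 0}
    - {"hand": 0,"x": 0,"y": 0.003,"z": 0,"ax": 0,"ay": 0,"az": 0}
    - {"hand": 0,"x": 0,"y": 0.003,"z": 0,"ax": 0,"ay": 0,"az": 0}

```text
t: 10.55
tool_pos: [0.5897, 0.3269, 0.2437]
orientation: [-2.197, -2.242, 0.004]
force: [-8.8, 0.6, 6.9]
opening: 0.0136
gripper_force: 45.0
```

```bash
python3 -c "
from h import *
plan(.59,.3255,.2437,0.02)"
```

```text
t 10.55 tcp [0.5897 0.3269 0.2437] yaw 0.02 tilt [-0.0038 -0.0001] F [-8.8  0.6  6.9] open 0.0136 grip 45.0
shift [-0.0014  0.0003  0.    ] az 0.0
```

Request:
carry_out:
  targets:
    - {"hand": 0,"x": 0,"y": 0.001,"z": 0,"ax": 0,"ay": 0,"az": 0}
    - {"hand": 0,"x": 0,"y": 0.002,"z": 0,"ax": 0,"ay": 0,"az": 0}
    - {"hand": 0,"x": 0,"y": 0.003,"z": 0,"ax": 0,"ay": 0,"az": 0}
    - {"hand": 0,"x": 0,"y": 0.003,"z": 0,"ax": 0,"ay": 0,"az": 0}

```text
t: 11.05
tool_pos: [0.5915, 0.3271, 0.2438]
orientation: [-2.195, -2.241, 0.009]
force: [-18.9, -0.6, 15.1]
opening: 0.0136
gripper_force: 45.0
```

```bash
python3 -c "
from h import *
plan(.59,.3255,.2437,0.02)
p,d=read_camera('wrist');c=camera_params('wrist');cv2.imwrite('pics/w4.png',p);np.savez('wrist4.npz',p=p,**c)"
```

```text
t 11.05 tcp [0.5915 0.3271 0.2438] yaw 0.021 tilt [-0.0075 -0.0009] F [-18.9  -0.6  15.1] open 0.0136 grip 45.0
shift [-0.0015 -0.0016  0.0001] az 0.001
```

View pics/w4.png

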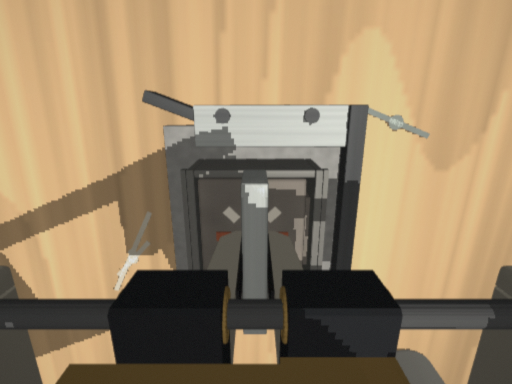

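The board edge (column ~340) is now at the stop's inner face, under the lip. The force jumped and the motion lagged, so it is in contact. One more small push to seat it.

Request:
carry_out:
  targets:
    - {"hand": 0,"x": 0,"y": 0.001,"z": 0,"ax": 0,"ay": 0,"az": 0}
    - {"hand": 0,"x": 0,"y": 0.0015,"z": -0.0003,"ax": 0,"ay": 0,"az": 0}
    - {"hand": 0,"x": 0,"y": 0.0015,"z": -0.0003,"ax": 0,"ay": 0,"az": 0}

```text
t: 11.48
tool_pos: [0.5923, 0.3271, 0.2439]
orientation: [-2.194, -2.24, 0.012]
force: [-23.7, -2.8, 17.3]
opening: 0.0137
gripper_force: 45.0
```

Request:
carry_out:
  targets:
    - {"hand": 0,"x": 0,"y": -0.001,"z": -0.001,"ax": 0,"ay": 0,"az": 0}
    - {"hand": 0,"x": 0,"y": -0.0015,"z": -0.004,"ax": 0,"ay": 0,"az": 0}
    - {"hand": 0,"x": 0,"y": -0.0015,"z": -0.007,"ax": 0,"ay": 0,"az": 0}
    - {"hand": 0,"x": 0,"y": -0.0015,"z": -0.01,"ax": 0,"ay": 0,"az": 0}
    - {"hand": 0,"x": 0,"y": -0.0015,"z": -0.014,"ax": 0,"ay": 0,"az": 0}
    - {"hand": 0,"x": 0,"y": -0.0015,"z": -0.02,"ax": 0,"ay": 0,"az": 0}
    - {"hand": 0,"x": 0,"y": -0.0015,"z": -0.028,"ax": 0,"ay": 0,"az": 0}
    - {"hand": 0,"x": 0,"y": -0.0015,"z": -0.036,"ax": 0,"ay": 0,"az": 0}

```text
t: 12.48
tool_pos: [0.5926, 0.3263, 0.2777]
orientation: [-2.198, -2.242, 0.009]
force: [-8.6, -0.5, -6.8]
opening: 0.0137
gripper_force: 45.0
```

Request:
carry_out:
  targets:
    - {"hand": 0,"x": 0,"y": -0.0007,"z": -0.005,"ax": 0,"ay": 0,"az": 0}
    - {"hand": 0,"x": 0,"y": -0.0007,"z": -0.012,"ax": 0,"ay": 0,"az": 0}
    - {"hand": 0,"x": 0,"y": -0.0007,"z": -0.03,"ax": 0,"ay": 0,"az": 0}
    - {"hand": 0,"x": 0,"y": -0.0007,"z": -0.06,"ax": 0,"ay": 0,"az": 0}
    - {"hand": 0,"x": 0,"y": -0.0007,"z": -0.1,"ax": 0,"ay": 0,"az": 0}
    - {"hand": 0,"x": 0,"y": -0.0007,"z": -0.13,"ax": 0,"ay": 0,"az": 0}
    - {"hand": 0,"x": 0,"y": -0.0007,"z": -0.13,"ax": 0,"ay": 0,"az": 0}

```text
t: 13.35
tool_pos: [0.5941, 0.3273, 0.4159]
orientation: [2.197, 2.241, 0.013]
force: [1.0, -1.1, -2.0]
opening: 0.0136
gripper_force: 45.0
```

```bash
python3 -c "
from h import *
plan(.5806,-.3387,.40,.175)
p,d=read_camera('scene');cv2.imwrite('pics/s5.png',cv2.resize(p[80:300,250:450],None,fx=2.6,fy=2.6,interpolation=cv2.INTER_CUBIC));
p,d=read_camera('top');np.savez('top5.npz',p=p)"
```

```text
t 13.35 tcp [0.5941 0.3273 0.4159] yaw 0.02 tilt [0.0085 0.0037] F [ 1.  -1.1 -2. ] open 0.0136 grip 45.0
shift [-0.6656 -0.0269  0.0133] az -0.155
```

View pics/s5.png

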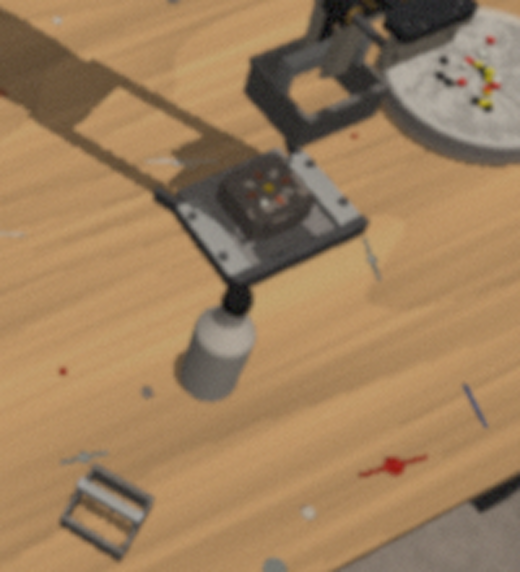

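The casting has stayed down in the jig and the mould is held up clear of it. Next, carry it to above the tray.

Request:
carry_out:
  targets:
    - {"hand": 0,"x": -0.02,"y": 0,"z": 0,"ax": 0,"ay": 0,"az": 0}
    - {"hand": 0,"x": -0.06,"y": -0.003,"z": 0,"ax": 0,"ay": 0,"az": 0}
    - {"hand": 0,"x": -0.11,"y": -0.006,"z": 0,"ax": 0,"ay": 0,"az": -0.02}
    - {"hand": 0,"x": -0.16,"y": -0.008,"z": 0,"ax": 0,"ay": 0,"az": -0.04}
    - {"hand": 0,"x": -0.21,"y": -0.01,"z": 0,"ax": 0,"ay": 0,"az": -0.06}
    - {"hand": 0,"x": -0.26,"y": -0.012,"z": 0,"ax": 0,"ay": 0,"az": -0.08}
    - {"hand": 0,"x": -0.31,"y": -0.014,"z": 0,"ax": 0,"ay": 0,"az": -0.1}
    - {"hand": 0,"x": -0.35,"y": -0.016,"z": 0,"ax": 0,"ay": 0,"az": -0.12}

```text
t: 14.45
tool_pos: [0.5831, -0.0262, 0.4083]
orientation: [-2.06, -2.369, 0.003]
force: [1.0, -0.6, -1.0]
opening: 0.0139
gripper_force: 45.0
```

```bash
python3 -c "
from h import *
plan(.5806,-.3387,.40,.165)"
```

```text
t 14.45 tcp [ 0.5831 -0.0262  0.4083] yaw 0.139 tilt [-0.0028 -0.0003] F [ 1.  -0.6 -1. ] open 0.0139 grip 45.0
shift [-0.3091 -0.0458  0.0083] az -0.026
```

Request:
carry_out:
  targets:
    - {"hand": 0,"x": -0.02,"y": -0.003,"z": -0.004,"ax": 0,"ay": 0,"az": 0}
    - {"hand": 0,"x": -0.06,"y": -0.009,"z": -0.004,"ax": 0,"ay": 0,"az": 0}
    - {"hand": 0,"x": -0.11,"y": -0.016,"z": -0.004,"ax": 0,"ay": 0,"az": -0.026}
    - {"hand": 0,"x": -0.16,"y": -0.024,"z": -0.004,"ax": 0,"ay": 0,"az": -0.026}
    - {"hand": 0,"x": -0.21,"y": -0.031,"z": -0.004,"ax": 0,"ay": 0,"az": -0.026}
    - {"hand": 0,"x": -0.26,"y": -0.039,"z": -0.004,"ax": 0,"ay": 0,"az": -0.026}
    - {"hand": 0,"x": -0.295,"y": -0.044,"z": -0.004,"ax": 0,"ay": 0,"az": -0.026}
    - {"hand": 0,"x": -0.309,"y": -0.046,"z": -0.004,"ax": 0,"ay": 0,"az": -0.026}

```text
t: 15.45
tool_pos: [0.5811, -0.3375, 0.4129]
orientation: [-2.031, -2.394, 0.001]
force: [-0.0, 0.2, -2.6]
opening: 0.0142
gripper_force: 45.0
```

```bash
python3 - <<'E'
from h import *
plan(.5806,-.3387,.251,.165)
c=camera_params('wrist');p,d=read_camera('wrist');np.savez('w6.npz',p=p,**c)
t,_=read_camera('top');np.savez('top6.npz',p=t)
# tray in the clean first top picture: bright, corners on the rim
ct=camera_params('top');q=np.load('top.npz')['p']
m=((cv2.cvtColor(q,cv2.COLOR_BGR2HSV)[...,1]<60)&(q.min(2)>120)).astype(np.uint8);m[:,:365]=0;m[:,450:]=0;m[:160]=0;m[235:]=0
k=max(cv2.findContours(m,0,1)[0],key=cv2.contourArea)
print('tray',rect(ray(ct,k[:,0],.018)))
a=cv2.resize(t[140:260,60:200],None,fx=2.7,fy=3.2,interpolation=cv2.INTER_CUBIC)
b=cv2.resize(p,(400,300)); a=cv2.resize(a,(400,300)); cv2.imwrite('pics/c6.png',np.hstack([a,b]))
E
```

```text
t 15.45 tcp [ 0.5811 -0.3375  0.4129] yaw 0.164 tilt [-0.0016  0.0009] F [-0.   0.2 -2.6] open 0.0142 grip 45.0
shift [-0.0013 -0.0004  0.1619] az -0.001
tray [ 580.6 -340.7  123.   133.8   10.1]
```

View pics/c6.png

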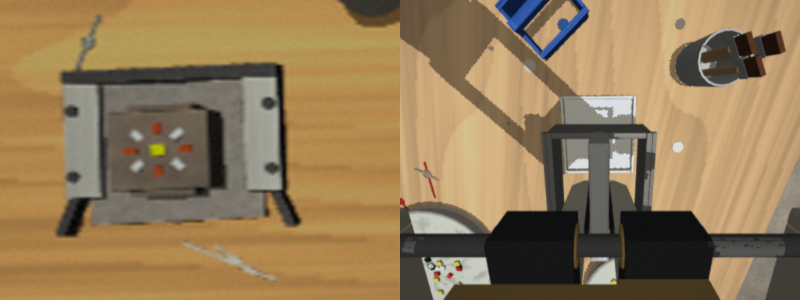

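The left panel shows the casting in the jig with its board against the stop. The right panel shows the mould hanging over the tray. The tray measures 123 x 134 mm at (0.5806, -0.3407), yaw 0.176, which matches its given size. Lowering.

Request:
carry_out:
  targets:
    - {"hand": 0,"x": -0.003,"y": -0.001,"z": 0.015,"ax": 0,"ay": 0,"az": -0.012}
    - {"hand": 0,"x": -0.003,"y": -0.001,"z": 0.045,"ax": 0,"ay": 0,"az": -0.012}
    - {"hand": 0,"x": -0.003,"y": -0.001,"z": 0.08,"ax": 0,"ay": 0,"az": -0.012}
    - {"hand": 0,"x": -0.003,"y": -0.001,"z": 0.11,"ax": 0,"ay": 0,"az": -0.012}
    - {"hand": 0,"x": -0.003,"y": -0.001,"z": 0.135,"ax": 0,"ay": 0,"az": -0.012}
    - {"hand": 0,"x": -0.003,"y": -0.001,"z": 0.15,"ax": 0,"ay": 0,"az": -0.012}
    - {"hand": 0,"x": -0.003,"y": -0.001,"z": 0.16,"ax": 0,"ay": 0,"az": -0.012}
    - {"hand": 0,"x": -0.003,"y": -0.001,"z": 0.163,"ax": 0,"ay": 0,"az": -0.012}

```text
t: 16.55
tool_pos: [0.5814, -0.3384, 0.2509]
orientation: [-2.014, -2.411, -0.0]
force: [0.1, 0.3, -1.5]
opening: 0.0136
gripper_force: 45.0
```

```bash
python3 -c "
from h import *
plan(.5806,-.3407,.2387,.176)
c=camera_params('top');f=lambda uv:np.array(uv)/[2.857,2.5]+[60,140]
b=ray(c,f([(92,224),(265,216)]),.01);print(b.round(4));print('stop inner',ray(c,f([(105,84),(245,79)]),.024).round(4))"
```

```text
t 16.55 tcp [ 0.5814 -0.3384  0.2509] yaw 0.179 tilt [-0.0001  0.0001] F [ 0.1  0.3 -1.5] open 0.0136 grip 45.0
shift [-0.0021 -0.0012  0.0122] az 0.003
[[0.5226 0.3925 0.01  ]
 [0.5258 0.2529 0.01  ]]
stop inner [[0.651  0.3754 0.024 ]
 [0.6525 0.2633 0.024 ]]
```

The board's rear edge is at 0.524 m, which puts its front edge at 0.654 m, at the stop. Now the final lowering.

Request:
carry_out:
  targets:
    - {"hand": 0,"x": -0.002,"y": -0.001,"z": 0.004,"ax": 0,"ay": 0,"az": 0}
    - {"hand": 0,"x": -0.002,"y": -0.001,"z": 0.007,"ax": 0,"ay": 0,"az": 0}
    - {"hand": 0,"x": -0.002,"y": -0.001,"z": 0.01,"ax": 0,"ay": 0,"az": 0}
    - {"hand": 0,"x": -0.002,"y": -0.001,"z": 0.0115,"ax": 0,"ay": 0,"az": 0}
    - {"hand": 0,"x": -0.002,"y": -0.001,"z": 0.0115,"ax": 0,"ay": 0,"az": 0}

```text
t: 17.18
tool_pos: [0.5806, -0.3409, 0.2395]
orientation: [-2.015, -2.41, 0.0]
force: [-0.1, 0.5, -2.0]
opening: 0.014
gripper_force: 45.0
```

Request:
carry_out:
  targets:
    - {"hand": 0,"x": 0,"y": 0,"z": 0.0005,"ax": 0,"ay": 0,"az": 0}
    - {"hand": 0,"x": 0,"y": 0,"z": 0.001,"ax": 0,"ay": 0,"az": 0}
    - {"hand": 0,"x": 0,"y": 0,"z": 0.0013,"ax": 0,"ay": 0,"az": 0}
    - {"hand": 0,"x": 0,"y": 0,"z": 0.0013,"ax": 0,"ay": 0,"az": 0}

```text
t: 17.68
tool_pos: [0.5807, -0.3409, 0.2386]
orientation: [2.015, 2.41, 0.0]
force: [-0.1, -0.2, -0.8]
opening: 0.0137
gripper_force: 45.0
```

Request:
carry_out:
  targets:
    - {"hand": 0,"x": 0,"y": 0,"z": 0.0005,"ax": 0,"ay": 0,"az": 0}
    - {"hand": 0,"x": 0,"y": 0,"z": 0.001,"ax": 0,"ay": 0,"az": 0}
    - {"hand": 0,"x": 0,"y": 0,"z": 0.001,"ax": 0,"ay": 0,"az": 0}

```text
t: 18.05
tool_pos: [0.5808, -0.3409, 0.2386]
orientation: [2.015, 2.41, 0.0]
force: [-2.7, 3.0, 7.2]
opening: 0.0139
gripper_force: 45.0
```

The mould has landed: the force is upward and z has stopped falling. Release it.

Request:
carry_out:
  targets:
    - {"hand": 0,"x": 0,"y": 0,"z": -0.0005,"ax": 0,"ay": 0,"az": 0}
    - {"hand": 60,"x": 0,"y": 0,"z": -0.0005,"ax": 0,"ay": 0,"az": 0}
    - {"hand": 60,"x": 0,"y": 0,"z": -0.0005,"ax": 0,"ay": 0,"az": 0}
    - {"hand": 60,"x": 0,"y": 0,"z": -0.0005,"ax": 0,"ay": 0,"az": 0}
    - {"hand": 60,"x": 0,"y": 0,"z": -0.0005,"ax": 0,"ay": 0,"az": 0}
    - {"hand": 60,"x": 0,"y": 0,"z": -0.0005,"ax": 0,"ay": 0,"az": 0}
    - {"hand": 60,"x": 0,"y": 0,"z": -0.02,"ax": 0,"ay": 0,"az": 0}
    - {"hand": 60,"x": 0,"y": 0,"z": -0.06,"ax": 0,"ay": 0,"az": 0}

```text
t: 19.05
tool_pos: [0.58, -0.3404, 0.2968]
orientation: [-2.013, -2.407, 0.001]
force: [0.8, -0.1, 0.5]
opening: 0.0558
gripper_force: 0.0
```

Request:
carry_out:
  targets:
    - {"hand": 60,"x": 0,"y": 0,"z": -0.06,"ax": 0,"ay": 0,"az": 0}
    - {"hand": 60,"x": 0,"y": 0,"z": -0.12,"ax": 0,"ay": 0,"az": 0}
    - {"hand": 60,"x": 0,"y": 0,"z": -0.14,"ax": 0,"ay": 0,"az": 0}
    - {"hand": 60,"x": 0,"y": 0,"z": -0.14,"ax": 0,"ay": 0,"az": 0}

```text
t: 19.55
tool_pos: [0.5808, -0.341, 0.4406]
orientation: [2.012, 2.406, 0.001]
force: [0.5, 0.1, -1.0]
opening: 0.0562
gripper_force: 0.0
```

```bash
python3 -c "
from h import *
plan(.5806,-.3407,.2387,.176)
p,_=read_camera('scene');cv2.imwrite('pics/s7.png',p)"
```

```text
t 19.55 tcp [ 0.5808 -0.341   0.4406] yaw 0.178 tilt [ 0.0041 -0.0029] F [ 0.5  0.1 -1. ] open 0.0562 grip 0.0
shift [ 0.0011 -0.0009  0.2019] az 0.002
```

View pics/s7.png

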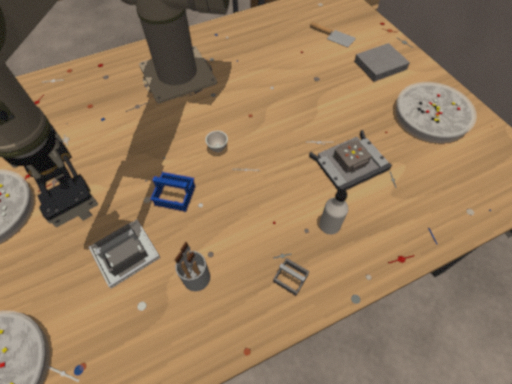

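The scene view shows the mould flat in the tray at (123,250) and the casting home in the jig at (352,160). The bowl, bottle and jar have not moved, and the gripper is clear.

```bash
python3 -c "
from plant import robot
print(robot.close_job())"
```

```text
the job is handed in; nothing more can be done
None
```

The job is handed in: the casting is home against the jig's end stop, the mould is upright and flat in the tray, the bowl, bottle and jar are where they stood, and it took about 20 s of the 64 s allowed.

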